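# Swing the loaded drying arm over the drip tray and still it there

## Task

The swinging arm with the board of freshly dipped clay lamps has to drip over the metal tray: by pushing and braking only the wooden bumper drum at its end, swing the arm gently round until its board stands centred over the tray, and bring it to rest there. It turns almost without friction and nothing latches it, so leave it only when it truly stands still: it must stay there for several seconds on its own. Never touch the board or the ware, never jab the drum or let the arm run fast or far past the tray, keep the clay figure standing, and leave the jar, bowl and brush alone.

Things in the scene. Friction and masses are not known exactly. Their poses are not given: they have to be found in the camera images.
- boom: the swinging arm; origin on its centre line under the bumper, 420 mm out from the hinge, at table height; +x points along the arm to the upright hinge axis (420 mm away; fixed post 151 mm high), y square to it. Starts at rest, yaw -0.64 to -0.33, and must turn counter-clockwise (to the robot's right). Inertia about the hinge 0.65 kg m2 nominal (0.50 to 0.86)
- board_centre (a point): middle of the floor of the board that the arm carries, -x out along the arm, 205 mm from the hinge, 95 mm above the table. Planked board 250 (radial) x 200 mm with clay lamps, rim 105, lamps 113 mm above the table; below the bumper a thin rail 45 to 57 mm above the table, reaching 100 mm to either side of the arm; none of it may be touched
- bumper (a joint): sideways travel of the drum along boom's y axis, m, -0.045 to 0.045, 0 when relaxed; pushing it negative turns the arm counter-clockwise. Spring 50 N/m both ways, damping 1 N s/m: it throws the arm back off whatever merely blocks it. The arm acts like 3.7 kg here; hinge damping 0.05 N m s/rad, friction 0.002 N m. Stop pins at 0.25 rad clockwise and 1.2 rad counter-clockwise of the start
- bumper_centre (a point): centre (100 mm above the table) of the bumper, an upright smooth wooden drum 110 mm in diameter, 62 to 130 mm above the table, 0.3 kg, slippery (friction 0.15), too wide to grasp: push it from either side with shut fingers, tool down, TCP 100 mm above the table; lift the TCP above 165 mm to pass over it. Over 20 N fails
- tray_centre (a point): middle of the floor (5 mm above the table) of a shallow aluminium drip tray, 275 (radial) x 290 x 26 mm high, fixed under the arm's path, 205 mm from the hinge axis (within 6 mm): the board's middle passes straight over it. The turn needed from the start is 0.41 to 0.97 rad; its own yaw does not matter. The board overrunning it by 60 mm fails
- figure: clay figure 82 mm high on a 44 by 52 mm foot, 0.16 kg, standing loose on the board about 200 mm out from the hinge; origin at the middle of its underside, z up
- paintjar: bystander: glass jar 60 mm across and 75 mm high, origin at its underside
- claybowl: bystander: green bowl 150 mm across and 60 mm high, origin at its underside
- brush: bystander: paint brush lying on the table, origin near its middle
Not all that is in view belongs to the job. What is meant by the figure is not green, and is the smaller of those in its own colour.

How it is judged:
By the outcome, as a careful person would: the job done as asked, in the order asked, and still so for the second after the job is handed in, with the robot touching nothing.
It also fails if it takes over 45 s, if anything falls off the work surface, if the arm or the gripper's body presses on something with over 40 N, if the wrist force passes 120 N, or if a joint passes its speed limit or range.

## Robot

A 6-joint arm with a two-finger parallel gripper is mounted at the origin on the work surface. World frame = base frame: x ahead of the robot, y to its left, z up, the work surface at z = 0. Lengths are in m, angles in degrees, forces in N, time in s.
With the tool pointing down it reaches from about 0.375 to 0.9 m from the base axis. Payload 3.1 kg.
Tool frame: the origin (TCP) lies between the finger pads, 19 mm behind the fingertips; this is the grasp point; z points along the fingers, y is the line along which they close (so a half turn about z gives the same grasp; the last joint's range is limited). The gripper opens to 87 mm and grips with 3 to 60 N. Pads are 19 mm wide; open, the fingers measure 117 mm over their backs; the gripper's body (75 mm by 190 mm) begins 51 mm behind the grasp point.
Start: joints at [62.538, 30.224, 82.088, -0, 67.689, -10.227], TCP at [0.185, 0.597, 0.241] pointing down, gripper open.
Joint ranges: [-176.69, 176.69], [-43.24, 126.21], [12.49, 139.97], [-82, 262], [0, 151.66], [-163.58, 163.58]. Speed limits (degrees/s): [159.86, 159.86, 180, 180, 180, 180].

## Interface

Orientations are given as a 3x3 rotation matrix whose columns are the frame's x, y, z axes.
In Python, from rig import bot, viewer, workorder, models gives the robot as it stands.
- The arm moves only by the shell command python3 -m jog 'ROWS'. ROWS is JSON, a list of rows, each a list of 7 numbers: the opening, from 0 (shut) to 1 (fully open), then the shift along the tool's x, y, z in m, then the turn, a rotation vector about the tool's x, y, z in degrees. In form: [[claw, x, y, z, ax, ay, az], ...]. A call has 1 to 20 rows; each row is the pose to reach, as a shift and turn from the pose commanded when the call began, along the tool's axes at that moment; what a row does not reach only later rows make up. A row lasts 1/8 s, in which the tool goes at most 62.5 mm and 10.7 degrees, less where a joint would pass 70% of its speed; a pose out of reach is approached as far as the arm can. A call with a gripper value outside its range is refused whole. The fingers move at their own pace and stop on an object; the grip force is fixed at half the most. Time passes only in rows, so rows that repeat a pose let the fingers close. It gives the time, the measured TCP pose, the force, the opening and the grip force at its end, in the units of the state.
- bot.read_state(): the state, without advancing time (a new reading comes with each control period).
- viewer.capture(name): name is "side" or "top"; returns (picture, depth): 480x640x3 uint8, blue, green, red; 480x640 float32, m along the optical axis (not along the pixel's ray), 0 where there is no reading.
- viewer.camera_info(name): a dict with "fx", "fy", "cx", "cy" (pixels), "dist_coeffs" ([k1, k2, p1, p2, k3] as OpenCV has them; the pictures are not rectified), "world_to_cam" (4x4, takes a point from world to camera coordinates). Camera axes: x right, y down, z forward; pixel columns grow to the right and rows downward; lengths in m; the calibration is good to about 2 mm. A picture is of the moment at which its call begins. camera_info takes no time and is no camera call.
- workorder.hand_in(): hands the job in; it is judged then, once.
Trained networks look in the newest picture that a camera, given by its name, has taken for a name from the list of things; names that differ only in an ending like _2 or _b are one class to them, and where a whole thing is asked for, a point or a joint stands for the part that bears it (a point fixed in the world has none). Each returns a list of dicts, best first, with "p" (0 to 1); they miss things now and then, are a little off and sometimes report something else, mostly with a low value. They report only what shows in the picture. A call takes as long as a camera call. They do not tell look-alikes from the thing itself.
- models.outline_of(camera, thing): "mask" (480x640 bool, what is visible of it).
- models.tip_of(camera, thing): "xyz" ([x, y, z] in m, in world coordinates, good to about 4 mm: a listed point, or the origin of a listed thing).
The state is a dict: "time_s": time; "joint_positions": joint angles; "qvel": joint speeds; "tau": joint torques, N m; "position": TCP position; "tcp_rot": TCP orientation; "force": force on the tool from outside, world axes, zero at the start; "moment": the same for the moment, N m; "opening": opening from 0.0 (shut) to 1.0 (fully open); "grasp_force": force on a finger pad.
Only numpy, scipy, OpenCV 4.12 (cv2) and the standard library are available. Lean on these libraries where they do the work, as an engineer would, in place of code of your own. Each camera call takes 0.05 s, during which the arm holds its last target. There are 200 camera calls.

## Working session

There is one attempt and no reset: what is moved stays moved. The work goes in short steps, Python scripts to look and compute and a shell command to move; the robot and the scene stay as the last step left them, time stands still between calls to the robot, and variables do not carry over. Pictures are saved under pics/ and viewed, at most 10 in all, crops included, and the job is handed in when it is done.

```bash
mkdir -p pics; ls; cat > h.py <<'E'
from rig import bot, viewer, workorder, models
import numpy as np, cv2
def tips(cam,names):
    for n in names:
        try:
            for d in models.tip_of(cam,n)[:3]: print(cam,n,np.round(d["xyz"],4),round(d["p"],2))
        except Exception as e: print(n,e)
E
python3 - <<'E'
from h import *
for c in("side","top"):
    im,d=viewer.capture(c); cv2.imwrite(f"pics/{c}0.png",im)
    tips(c,["boom","board_centre","bumper_centre","tray_centre","figure","paintjar","claybowl","brush"])
s=bot.read_state(); print(s["time_s"],s["position"],s["tcp_rot"],s["force"])
E
```

```text
pics
side boom [0.498  0.1768 0.0024] 0.95
side board_centre [0.6802 0.0662 0.0954] 0.63
side bumper_centre [0.4926 0.1786 0.099 ] 0.86
side tray_centre [ 0.6529 -0.0416  0.008 ] 0.59
side figure [ 0.7008  0.3043 -0.0009] 0.55
side figure [0.6922 0.0752 0.0942] 0.53
side figure [ 7.659e-01  3.991e-01 -7.000e-04] 0.48
side paintjar [ 0.3615  0.4685 -0.0026] 0.88
side paintjar [0.4983 0.18   0.0985] 0.67
side claybowl [ 4.779e-01 -5.541e-01  2.000e-04] 0.59
side brush [ 0.2616 -0.4281 -0.001 ] 0.65
top boom [0.4937 0.1787 0.0011] 0.79
top board_centre [0.6772 0.0666 0.0938] 0.74
top bumper_centre [0.496  0.1801 0.1003] 0.82
top tray_centre [ 0.6472 -0.04    0.003 ] 0.7
top tray_centre [0.4971 0.1795 0.1021] 0.46
top figure [ 0.7014  0.3052 -0.0021] 0.93
top figure [0.6957 0.076  0.0958] 0.9
top figure [0.7609 0.3947 0.0009] 0.73
top paintjar [3.671e-01 4.675e-01 1.000e-04] 0.73
top claybowl [ 0.4734 -0.5554  0.0029] 0.83
top brush [ 0.2595 -0.4324  0.0005] 0.94
0.9 [0.18514965 0.59695034 0.24127526] [[-9.55103080e-01  2.96273699e-01  3.24681956e-05]
 [ 2.96273701e-01  9.55103076e-01  8.76334748e-05]
 [-5.04697978e-06  9.33184742e-05 -9.99999996e-01]] [-0.49362411  0.2869164   0.12555694]
```

View pics/top0.png

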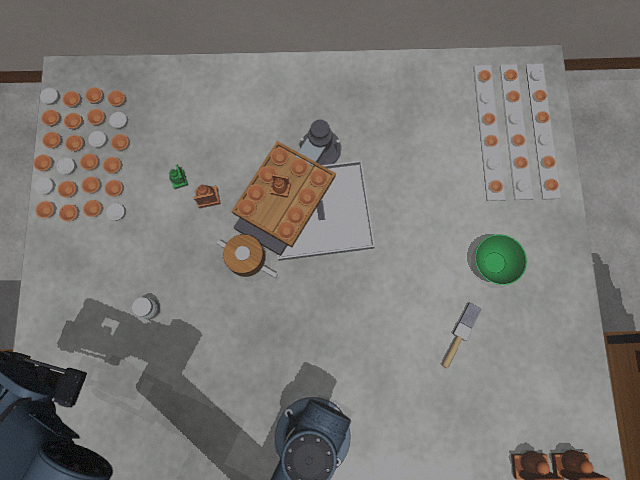

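View pics/side0.png

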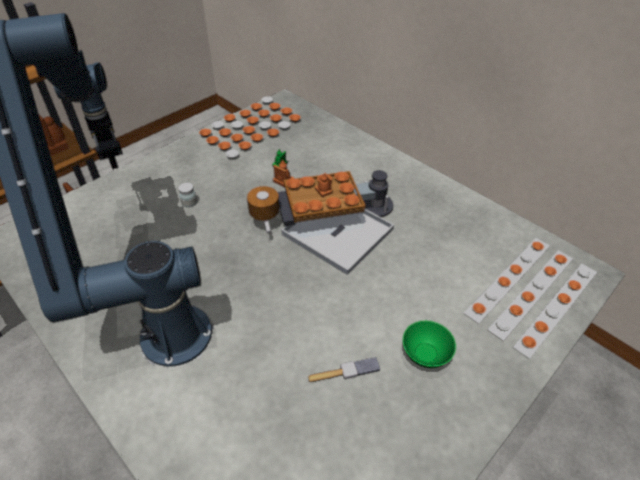

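The top view shows the drum at (243,254), the board at (285,193), the hinge post at (320,130) and the tray around (327,210). There are three figure candidates: brown on the board (280,185), a larger brown one on the table (206,195) and a green one (178,176). The one meant is the smaller brown one, standing on the board. I'll confirm that in a crop while moving to the push position.

```bash
python3 - <<'E'
import cv2
im=cv2.imread("pics/top0.png"); cv2.imwrite("pics/crop.png",cv2.resize(im[110:290,150:390],None,fx=3,fy=3,interpolation=cv2.INTER_CUBIC))
E
python3 -m jog '[[0,-0.04,-0.02,0,0,0,2],[0,-0.09,-0.044,0,0,0,4],[0,-0.14,-0.07,0,0,0,6],[0,-0.19,-0.095,0,0,0,8],[0,-0.24,-0.12,0,0,0,10],[0,-0.29,-0.145,0,0,0,12],[0,-0.34,-0.17,0,0,0,14],[0,-0.39,-0.195,0,0,0,14.5],[0,-0.43,-0.214,0,0,0,14.5],[0,-0.443,-0.22,0.02,0,0,14.5],[0,-0.443,-0.22,0.06,0,0,14.5],[0,-0.443,-0.22,0.11,0,0,14.5],[0,-0.443,-0.22,0.141,0,0,14.5],[0,-0.443,-0.22,0.141,0,0,14.5]]'
cat > m.py <<'E'
from h import *
def bnd():
    out=[]
    for c in("top","side"):
        viewer.capture(c); t=bot.read_state()["time_s"]
        for n in("bumper_centre","board_centre","tray_centre"):
            r=models.tip_of(c,n); print(c,round(t,3),n,[(np.round(q["xyz"],4).tolist(),round(q["p"],2)) for q in r[:1]])
if __name__=="__main__":
    bnd(); s=bot.read_state(); print(s["time_s"],s["position"].round(4) if hasattr(s["position"],"round") else s["position"],np.round(s["force"],2)); print(np.round(s["tcp_rot"],3))
E
python3 m.py
```

```text
time_s: 2.65
position: [0.5395, 0.2555, 0.0969]
tcp_rot: [[-0.851, 0.525, -0.008], [0.525, 0.851, -0.002], [0.006, -0.006, -1.0]]
force: [-0.0, -0.5, -0.2]
opening: 0.006
grasp_force: 0.0
top 2.7 bumper_centre [([0.4973, 0.1761, 0.1021], 0.76)]
top 2.7 board_centre [([0.6801, 0.067, 0.0929], 0.8)]
top 2.7 tray_centre [([0.6499, -0.0378, 0.0087], 0.56)]
side 2.9 bumper_centre [([0.4967, 0.1818, 0.1001], 0.57)]
side 2.9 board_centre [([0.6796, 0.0678, 0.0955], 0.92)]
side 2.9 tray_centre [([0.6553, -0.039, 0.0009], 0.69)]
3.05 [0.5437 0.2558 0.1016] [ 0.11 -1.32  0.3 ]
[[-0.851  0.526  0.002]
 [ 0.526  0.851  0.001]
 [-0.002  0.002 -1.   ]]
```

View pics/crop.png

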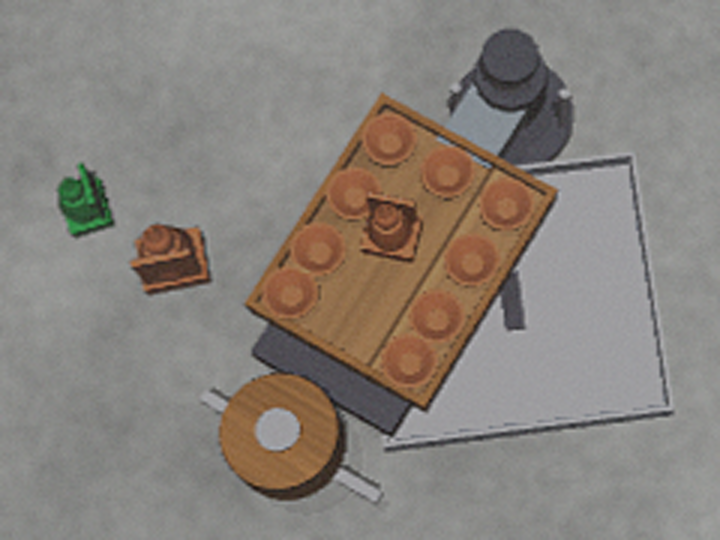

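The crop confirms it: the figure is the small brown one on the board (crop pixel 385,222). Next is a gentle constant-speed push at 32 mm/s. The bumper spring should release the arm at about 1.9 times that speed.

```bash
python3 -m jog '[[0,0,-0.002,0,0,0,0],[0,0,-0.006,0,0,0,0],[0,0,-0.010,0,0,0,0],[0,0,-0.014,0,0,0,0],[0,0,-0.018,0,0,0,0],[0,0,-0.022,0,0,0,0],[0,0,-0.026,0,0,0,0],[0,0,-0.030,0,0,0,0],[0,0,-0.034,0,0,0,0],[0,0,-0.038,0,0,0,0],[0,0,-0.042,0,0,0,0],[0,0,-0.046,0,0,0,0],[0,0,-0.050,0,0,0,0],[0,0,-0.054,0,0,0,0],[0,0,-0.058,0,0,0,0]]'
cat > a.py <<'E'
from h import *
import sys
H=np.array([0.853,-0.041])
def one(cam):
    t=bot.read_state()["time_s"]; viewer.capture(cam); o=[t]
    for n,w in(("bumper_centre",2),("board_centre",1)):
        r=models.tip_of(cam,n); ok=False
        for q in r:
            p=np.array(q["xyz"][:2])-H; R=np.hypot(*p)
            if abs(R-(.42 if w==2 else .205))<.025:
                o+=[np.arctan2(-p[1],-p[0])]; ok=True; break
        if not ok:o+=[np.nan]
    return o
n=int(sys.argv[1])
A=np.array([one(c) for _ in range(n) for c in("top","side")]); print(A.round(4))
t=np.r_[A[:,0],A[:,0]];y=np.r_[A[:,1],A[:,2]];w=np.r_[np.full(len(A),2.),np.ones(len(A))];k=~np.isnan(y)
tn=bot.read_state()["time_s"]
c=np.polyfit(t[k]-tn,y[k],1,w=w[k]); print("now",tn,"yaw",c[1],"rate",c[0],"drum v",c[0]*.42,"mean t,yaw",np.average(t[k],weights=w[k]),np.average(y[k],weights=w[k]))
s=bot.read_state();print(np.round(s["position"],4),np.round(s["force"],2));print(np.round(s["tcp_rot"],3).tolist())
E
python3 a.py 2
```

```text
time_s: 4.92
position: [0.5124, 0.206, 0.1003]
tcp_rot: [[-0.85, 0.526, 0.0], [0.526, 0.85, -0.0], [-0.0, -0.0, -1.0]]
force: [-0.1, 1.1, 0.5]
opening: 0.005
grasp_force: 0.0
[[ 4.925  -0.4453 -0.4338]
 [ 5.075  -0.4224 -0.4309]
 [ 5.225  -0.4106 -0.3975]
 [ 5.375  -0.3861 -0.401 ]]
now 5.525 yaw -0.371621204324365 rate 0.11843828378028363 drum v 0.04974407918771912 mean t,yaw 5.15 -0.4159981091000849
[0.5126 0.2063 0.1002] [-0.53 -0.25 -0.95]
[[-0.851, 0.526, 0.0], [0.526, 0.851, 0.0], [-0.0, 0.0, -1.0]]
```

```bash
python3 -m jog '[[0,0,0.004,-0.045,0,0,0],[0,0,0,-0.09,0,0,0],[0,-0.014,-0.048,-0.09,0,0,-5],[0,-0.029,-0.098,-0.09,0,0,-10],[0,-0.044,-0.148,-0.09,0,0,-16],[0,-0.059,-0.198,-0.09,0,0,-22],[0,-0.074,-0.25,-0.09,0,0,-28],[0,-0.0855,-0.29,-0.085,0,0,-31.7],[0,-0.0855,-0.29,-0.04,0,0,-31.7],[0,-0.0855,-0.29,0,0,0,-31.7]]'
python3 a.py 2
```

```text
time_s: 6.78
position: [0.4332, -0.0865, 0.0997]
tcp_rot: [[-1.0, 0.003, 0.002], [0.003, 1.0, -0.001], [-0.002, -0.001, -1.0]]
force: [1.3, -0.8, -0.1]
opening: 0.005
grasp_force: 0.0
[[ 6.775      nan -0.2308]
 [ 6.925  -0.216  -0.2161]
 [ 7.075      nan -0.2019]
 [ 7.225  -0.1767 -0.1909]]
now 7.375 yaw -0.16246036336427683 rate 0.11812222778189378 drum v 0.04961133566839539 mean t,yaw 7.0375 -0.20311055292840913
[ 0.4332 -0.0855  0.1011] [0.37 0.15 0.48]
[[-1.0, 0.0, 0.002], [0.0, 1.0, -0.001], [-0.002, -0.001, -1.0]]
```

```bash
python3 a.py 2
```

```text
[[ 7.375      nan -0.1634]
 [ 7.525  -0.1516 -0.1607]
 [ 7.675      nan -0.1407]
 [ 7.825  -0.1311 -0.1302]]
now 7.975 yaw -0.11980429575587821 rate 0.07395880309609885 drum v 0.031062697300361517 mean t,yaw 7.6375 -0.1450714844933842
[ 0.4327 -0.0854  0.1002] [-0.68 -0.16 -0.37]
[[-1.0, 0.001, -0.0], [0.001, 1.0, 0.0], [0.0, 0.0, -1.0]]
```

```bash
python3 -m jog '[[0,0,0,0,0,0,0],[0,0,0,0,0,0,0],[0,0,-0.001,0,0,0,0],[0,0,-0.003,0,0,0,0],[0,0,-0.005,0,0,0,0],[0,0,-0.007,0,0,0,0],[0,0,-0.009,0,0,0,0],[0,0,-0.011,0,0,0,0],[0,0,-0.013,0,0,0,0],[0,0,-0.015,0,0,0,0],[0,0,-0.017,0,0,0,0],[0,0,-0.019,0,0,0,0],[0,0,-0.021,0,0,0,0],[0,0,-0.023,0,0,0,0],[0,0,-0.026,0,0,0,0],[0,0,-0.029,0,0,0,0],[0,0,-0.034,0,0,0,0]]'
python3 a.py 2
python3 - <<'E'
from h import *
im,d=viewer.capture("top"); cv2.imwrite("pics/t2.png",im[80:320,150:470])
E
```

```text
time_s: 10.1
position: [0.4327, -0.1196, 0.1003]
tcp_rot: [[-1.0, 0.0, -0.0], [0.0, 1.0, 0.0], [0.0, 0.0, -1.0]]
force: [0.9, -0.5, 0.2]
opening: 0.004
grasp_force: 0.0
[[ 1.010e+01        nan -6.900e-03]
 [ 1.025e+01 -8.500e-03 -2.400e-02]
 [ 1.040e+01        nan -2.240e-02]
 [ 1.055e+01 -8.300e-03 -1.560e-02]]
now 10.7 yaw -0.011328385603022942 rate 7.825902300710358e-05 drum v 3.2868789662983505e-05 mean t,yaw 10.3625 -0.012816326136074729
[ 0.4327 -0.1193  0.1003] [ 0.07 -0.13  0.24]
[[-1.0, 0.0, -0.0], [0.0, 1.0, 0.0], [0.0, 0.0, -1.0]]
```

Nearly at rest. I'll back away and verify position and drift.

```bash
python3 -m jog '[[0,0,-0.03,0,0,0,0],[0,0,-0.07,-0.03,0,0,0],[0,0,-0.11,-0.07,0,0,0],[0,0,-0.14,-0.09,0,0,0],[0,0,-0.16,-0.09,0,0,0],[0,0,-0.16,-0.09,0,0,0]]' | head -2
cat > drift.py <<'E'
from h import *
import subprocess,sys
def snap():
    o={}
    for c in("top","side"):
        o[c]=(bot.read_state()["time_s"],viewer.capture(c)[0])
    return o
def proj(c,p):
    i=viewer.camera_info(c);T=i["world_to_cam"]
    K=np.array([[i["fx"],0,i["cx"]],[0,i["fy"],i["cy"]],[0,0,1.]])
    T=np.array(T);return cv2.projectPoints(np.array(p,float).reshape(-1,1,3),cv2.Rodrigues(T[:3,:3])[0],T[:3,3],K,np.array(i["dist_coeffs"]))[0][:,0]
E
python3 - <<'E'
from drift import *
s=snap()
for c in s: cv2.imwrite(f"ref_{c}.png",s[c][1])
print(s["top"][0]);np.save("reft.npy",s["top"][0])
tips("top",["board_centre","tray_centre","bumper_centre","figure"]);tips("side",["board_centre","tray_centre","bumper_centre","figure"])
cv2.imwrite("pics/t3.png",cv2.resize(s["top"][1][80:300,170:450],None,fx=2.7,fy=2.7,interpolation=cv2.INTER_CUBIC))
E
python3 a.py 3
```

```text
time_s: 11.5
position: [0.4322, -0.2799, 0.1893]
11.5
top board_centre [ 0.6473 -0.0399  0.0938] 0.69
top figure [0.7627 0.3974 0.0016] 0.84
top figure [ 0.7008  0.3045 -0.0031] 0.75
top figure [ 0.6533 -0.0244  0.0931] 0.55
side board_centre [ 0.6498 -0.0372  0.0958] 0.58
side tray_centre [ 0.4309 -0.0385 -0.0014] 0.16
side bumper_centre [ 0.4327 -0.0421  0.0998] 0.8
side figure [0.7007 0.3048 0.0037] 0.83
side figure [ 0.768   0.3969 -0.0024] 0.56
side figure [ 0.6547 -0.0235  0.0958] 0.52
[[ 1.200e+01        nan -7.700e-03]
 [ 1.215e+01 -1.400e-03 -1.470e-02]
 [ 1.230e+01        nan -1.120e-02]
 [ 1.245e+01 -9.000e-03 -1.120e-02]
 [ 1.260e+01        nan -1.280e-02]
 [ 1.275e+01 -5.700e-03 -7.400e-03]]
now 12.9 yaw -0.008434209107090107 rate -0.0025947232432082146 drum v -0.0010897837621474502 mean t,yaw 12.4125 -0.008107151079529652
[ 0.4326 -0.2794  0.1903] [ 0.42 -0.53  0.08]
[[-1.0, 0.001, -0.0], [0.001, 1.0, -0.0], [0.0, -0.0, -1.0]]
```

View pics/t3.png

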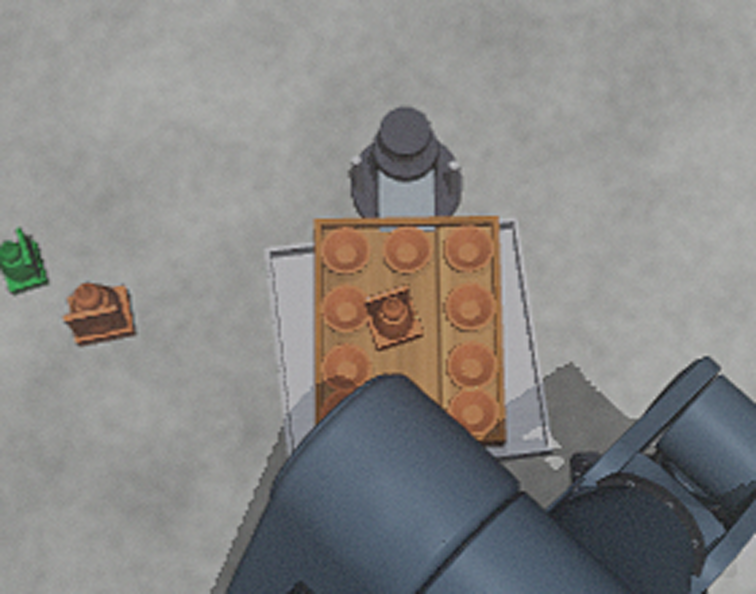

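The board sits over the tray with the figure standing. Tray corners are at crop (267,250) and (550,452), board corners at (316,219) and (504,443). I'll turn these into metric positions and check the drift.

```bash
python3 - <<'E'
from drift import *
def unproj(c,uv,z):
    i=viewer.camera_info(c);T=np.array(i["world_to_cam"]);K=np.array([[i["fx"],0,i["cx"]],[0,i["fy"],i["cy"]],[0,0,1.]])
    n=cv2.undistortPoints(np.array(uv,float).reshape(-1,1,2),K,np.array(i["dist_coeffs"]))[:,0]
    R,t=T[:3,:3],T[:3,3];o=-R.T@t;d=np.c_[n,np.ones(len(n))]@R
    return o+d*((z-o[2])/d[:,2])[:,None]
f=lambda p:np.array(p)/2.7+[170,80]
tr=unproj("top",f([(267,250),(550,452),(518,222)]),.026);b=unproj("top",f([(316,219),(504,443),(498,219)]),.105)
print(tr.round(4),tr[:2].mean(0).round(4));print(b.round(4),b[:2].mean(0).round(4))
print("hinge top",unproj("top",f([(406,131)]),.151))
s=snap();dt=s["top"][0]-float(np.load("reft.npy"));print("dt",dt)
r=cv2.imread("ref_top.png",0);g=cv2.cvtColor(s["top"][1],cv2.COLOR_BGR2GRAY)
sl=np.s_[162:212,282:360]
w=cv2.createHanningWindow((78,50),cv2.CV_32F)
print("shift px top",cv2.phaseCorrelate(r[sl].astype(np.float32),g[sl].astype(np.float32),w))
q=proj("side",[[.65,-.04,.1]])[0].astype(int);sl=np.s_[q[1]-28:q[1]+28,q[0]-40:q[0]+40]
w=cv2.createHanningWindow((80,56),cv2.CV_32F)
r=cv2.imread("ref_side.png",0);g=cv2.cvtColor(s["side"][1],cv2.COLOR_BGR2GRAY)
print("side",cv2.phaseCorrelate(r[sl].astype(np.float32),g[sl].astype(np.float32),w))
print(proj("top",[[.65,-.04,.1],[.65,-.03,.1]]))
E
```

```text
[[ 0.7646  0.118   0.026 ]
 [ 0.5215 -0.1919  0.026 ]
 [ 0.7908 -0.1683  0.026 ]] [ 0.6431 -0.037   0.026 ]
[[ 0.7688  0.0566  0.105 ]
 [ 0.5156 -0.1363  0.105 ]
 [ 0.7636 -0.1399  0.105 ]] [ 0.6422 -0.0398  0.105 ]
hinge top [[ 0.84685328 -0.04297962  0.151     ]]
dt 1.4000000000000004
shift px top ((-0.023167876950921595, 0.004789255987141416), 0.9891080272197723)
side ((0.06707806035875308, -0.1267578232409008), 1.0008908395965894)
[[321.24021444 199.79176313]
 [317.7666147  199.88142932]]
```

```bash
python3 -m jog '[[0,0,0,0,0,0,0],[0,0,0,0,0,0,0],[0,0,0,0,0,0,0],[0,0,0,0,0,0,0],[0,0,0,0,0,0,0],[0,0,0,0,0,0,0],[0,0,0,0,0,0,0],[0,0,0,0,0,0,0],[0,0,0,0,0,0,0],[0,0,0,0,0,0,0],[0,0,0,0,0,0,0],[0,0,0,0,0,0,0],[0,0,0,0,0,0,0],[0,0,0,0,0,0,0],[0,0,0,0,0,0,0],[0,0,0,0,0,0,0],[0,0,0,0,0,0,0],[0,0,0,0,0,0,0]]' | head -2
python3 - <<'E'
from drift import *
s=snap();ok=True
q=proj("side",[[.65,-.04,.1]])[0].astype(int)
for c,sl in(("top",np.s_[162:212,282:360]),("side",np.s_[q[1]-28:q[1]+28,q[0]-40:q[0]+40])):
    r=cv2.imread(f"ref_{c}.png",0)[sl].astype(np.float32);g=cv2.cvtColor(s[c][1],cv2.COLOR_BGR2GRAY)[sl].astype(np.float32)
    d,p=cv2.phaseCorrelate(r,g,cv2.createHanningWindow(r.shape[::-1],cv2.CV_32F));print(s[c][0],c,d);ok&=np.hypot(*d)<.25
if ok: print(workorder.hand_in())
E
```

```text
time_s: 15.25
position: [0.4326, -0.2794, 0.1903]
15.25 top (0.007271987473899344, 0.0301301723710381)
15.3 side (0.04281275589978151, -0.21938840209499233)
the job is handed in; nothing more can be done
None
```

The job is handed in (no verdict came back): the board stood within about 3 mm of the tray's centre at the last measurement, with no measurable drift seen from above over 3.75 s and a 0.2-pixel shift in the side view that I took as noise, and the figure was still standing in the last picture I viewed.

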